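# Stack the electrode case on the gasket case from the lift stage

## Robot

A 6-joint arm with a two-finger parallel gripper is mounted at the origin on the work surface. World frame = base frame: x ahead of the robot, y to its left, z up, the work surface at z = 0. Lengths are in m, angles in rad, forces in N, time in s.
With the tool pointing down it reaches from about 0.375 to 0.975 m from the base axis. Payload 3.8 kg.
Tool frame: the origin (TCP) lies midway between the tips of the shut fingers; the grasp point (between the pads) lies 19 mm behind it; z points along the fingers, y is the direction in which the jaws open and shut (so a half turn about z gives the same grasp; the last joint's range is limited). The gripper opens to 85 mm and grips with 20 to 120 N. Pads are 22 mm wide; open, the fingers measure 114 mm over their backs; the gripper's body (76 mm by 85 mm) begins 54 mm behind the grasp point. The pads swing forward as they close: fully open they stand 13 mm farther back than shut.
Start: joints at [-1.15, 0.264, 1.604, -0, 1.274, -0.037], TCP at [0.298, -0.605, 0.231] pointing down, gripper open.
Joint ranges: [-2.63, 2.63], [-0.94, 2.18], [0.31, 2.57], [-1.31, 4.45], [0, 2.66], [-2.55, 2.55]. Speed limits (rad/s): [2.57, 2.57, 3.14, 3.14, 3.14, 3.14].

## Interface

Orientations are given as a rotation vector (axis times angle).
In Python, from workcell import bot gives the robot as it stands.
- The arm moves only by the tool drive_tool, never from a script. Its argument "deltas" is a list of rows, each an object with "hand": the opening, from 0 (shut) to 1 (fully open); "offset": the shift along the world's x, y, z in cm, a list of three; "angular": the turn, a rotation vector about the world's x, y, z in degrees, a list of three. A call has 1 to 8 rows; each row is the pose to reach, as a shift and turn from the pose commanded when the call began; what a row does not reach only later rows make up. A row lasts 1/8 s, in which the tool goes at most 62.5 mm and 10.7 degrees, less where a joint would pass 70% of its speed; a pose out of reach is approached as far as the arm can. A call with a gripper value outside its range is refused whole. The fingers move at their own pace and stop on an object; "force" is the grip in N (left out, the last holds). Time passes only in rows, so rows that repeat a pose let the fingers close. It gives the time, the measured TCP pose, the force and the opening at its end, in the units of the state.
- bot.read_state(): the state, without advancing time (a new reading comes with each control period).
- bot.read_camera(name): name is "side" or "top" or "wrist"; returns a dict with "frame" (480x640x3 uint8, blue, green, red), "mtx" (3x3 intrinsics, pixels), "k1" (the pictures are not rectified: a ray, as slopes to the right and down, at radius r is drawn at 1 + k1 r^2 times it, then the intrinsics apply), "R" (3x3) and "t" (3): a world point X has camera coordinates R X + t. Camera axes: x right, y down, z forward; pixel columns grow to the right and rows downward; lengths in m; the calibration is good to about 2 mm. A picture is of the moment at which its call begins. There is no depth.
- bot.finish_job(): hands the job in, once; it reports no verdict.
The state is a dict: "time": time; "q": joint angles; "joint_vel": joint speeds; "joint_torque": joint torques, N m; "tool_pos": TCP position; "tcp_rot": TCP orientation; "wrist_force": force on the tool from outside, world axes, zero at the start; "torque": the same for the moment, N m; "width": opening from 0.0 (shut) to 1.0 (fully open).
Only numpy, scipy, OpenCV 4.12 (cv2) and the standard library are available. Lean on these libraries where they do the work, as an engineer would, in place of code of your own. Each camera call takes 0.05 s, during which the arm holds its last target. There are 200 camera calls.

## Task

Swing the open lid of the black case shut and give the lift stage's crank exactly three full clockwise turns (8 mm of rise each), which brings its platform just above the lugs on that lid. Then, keeping the blue case level, square it against the ledge of the platform and slide it straight across onto the black case until the recesses in its base drop over the lid lugs and it sits flat on the lid all round. Leave the crank where three turns put it, and disturb nothing else on the bench.

Things in the scene. Friction and masses are not known exactly. Their poses are not given: they have to be found in the camera images.
- upper_case: Blue electrode case, white lid, closed, loose, 0.4-0.7 kg: 100 (x) x 110 (y) x 49 mm to its lid top plus 5.5 mm lugs; too wide to grasp; slides easily (friction 0.3). Origin: centre of its underside, z up. Starts on the stage platform. Underside: four recesses 6.5 deep, 15 wide (x), 53 mm long (y) that fit the lower lid's lugs with 2.5 mm play all round when turned alike (it nearly is).
- lower_case: Black gasket case, open, 2.7 kg, loose on the bench: 100 (x) x 110 (y) mm, rim 50 mm up. Origin: centre of its underside, z up, x away from the robot, y to the robot's left (small yaw). It stands beside the platform, on its +y side, gap 6 to 12 mm, in line with it within 1.5 mm in x and 0.02 rad.
- lid_top (a point): Centre of the top face of the lower case's white lid (100 x 110 x 6 mm); axes turn with the lid. Shut, it is over the case's centre, 56 mm above the bench, axes as the case's. Four blue half-round lugs on it, 10 wide (x), 48 long (y), 5.5 mm high (tops 61.5 mm above the bench), centred at x = -18 and 18, y = -21 (stage side) and x = -36 and 36, y = +21 mm.
- lower_lid (a joint): Angle of that lid, rad: 0 shut, 1.57 upright, limit 2.05. Hinge along the lower case's x at y = +55, z = +50 mm in the case's frame (the rim away from the stage). It starts open, leaning back past upright, away from the stage (to +y). Pushed towards the stage past upright, it falls shut by itself within about a second.
- platform_top (a point): Centre of the lift stage's aluminium platform top; stage axes x away from the robot, y left (small yaw). Plate: x -72 to 75, y -60 to 60 mm. Dark steel ledge 8 mm high along its far side, near face x = +50.5 mm: a case pushed against it is square and in line with the lower case. Blue carriage block from x = +75, 20 mm high. Top 39.5 mm above the bench at first, 63.5 after three turns.
- crank (a joint): Angle of the lift stage's crank, rad, growing clockwise seen from above; it starts within 0.4 of 0, and three turns add 18.85. Each clockwise turn lifts the platform 8 mm; the screw stays where it is left. It takes about 3 N at the handle.
- crank_axis (a point): Point on the crank's vertical axis at handle mid-height, 203 mm above the bench, 95 mm beyond the platform's centre in the stage's x.
- crank_handle (a point): Middle of the crank's upright black handle: cylinder 18 mm in diameter, 42 mm tall, spinning freely on its pin, so the gripper need not turn as it goes round. It circles 35 mm from the axis. The crank arm's top is 23 mm below this point. It starts on the far side of the axis from the robot.
- flow_cell: Bystander: bolted flow cell, black plate between steel blocks, 90 x 70 x 58 mm. Origin at its underside.
- spare_case: Bystander: closed grey case with yellow lugs, 100 x 110 x 55 mm. Origin at its underside.
- bottle: Bystander: glass bottle with a blue cap, 70 mm wide, 150 mm tall. Origin at its underside.
- beaker: Bystander: glass beaker, 72 mm wide, 95 mm tall. Origin at its underside.
- red_clip: Bystander: red test clip, 80 mm long, 12 mm high. Origin at its underside.
- yellow_clip: Bystander: yellow test clip, 80 mm long, 12 mm high. Origin at its underside.
- screwdriver: Bystander: screwdriver lying on the bench.
Mind the look-alikes: they are no part of the job. What is shaped like the lower_case but red is not meant.

How it is judged:
On the way:
1. the lower case's lid is shut and the crank stands three turns on (within 40 degrees and its start angle), in either order, with the blue case still level on the platform (value of joint lower_lid below 0.04 rad and value of joint crank between 17.75 and 19.95 rad and z of upper_case in the frame of platform_top between -0.004 and 0.006 m), for 0.2 s.
At the end, for the whole second after the job is handed in: Blue case flat on the black case's shut lid, recesses over the lugs (underside within 2 mm of the lid top, centred within 4.5 mm, turned under 0.09 rad, tilted under 0.03 rad); lid shut within 0.04 rad; crank three turns on (17.75 to 19.95 rad); all at rest (z of upper_case in the frame of lid_top between -0.002 and 0.002 m and x of upper_case in the frame of lid_top between -0.0045 and 0.0045 m and y of upper_case in the frame of lid_top between -0.0045 and 0.0045 m and angle between the x axis of upper_case and the x axis of lower_case, either way round below 0.09 rad and angle between each of upper_case, lower_case's own z axis and vertical below 0.03 rad and value of joint lower_lid below 0.04 rad and value of joint crank between 17.75 and 19.95 rad and linear speed of upper_case below 0.01 m/s); the robot touches nothing.
It fails at once if the blue case is tipped by more than 0.3 rad (angle between upper_case's own z axis and vertical above 0.3 rad).
It fails at once if a bystander is moved by more than 25 mm (distance of any of flow_cell, spare_case, bottle, beaker, red_clip, yellow_clip, screwdriver from where it was at the start of the episode above 0.025 m).
It also fails if it takes over 72 s, if anything falls off the work surface, if the arm or the gripper's body presses on something with over 40 N, if the wrist force passes 120 N, or if a joint passes its speed limit or range.

## Working session

There is one attempt and no reset: what is moved stays moved. The work goes in short steps, Python scripts to look and compute and a tool call to move; the robot and the scene stay as the last step left them, time stands still between calls to the robot, and variables do not carry over. Pictures are saved under pics/ and viewed, about 8 in all and at most 12, crops included, and the job is handed in when it is done.

Besides the shell and the picture viewer there is one more tool, called after "Call:" in YAML: its name, and indented under it one key for each argument. drive_tool: Moves the arm, as the interface text tells. Its arguments: {"type":"object","properties":{"deltas":{"type":"array"},"force":{"type":"number"}},"required":["deltas"]}

```bash
mkdir -p pics; cat > h.py <<'E'
import numpy as np, cv2
from workcell import bot
def grab(n,fn=None):
    c=bot.read_camera(n)
    if fn: cv2.imwrite('pics/'+fn,c['frame'])
    return c
def proj(c,X):
    X=np.atleast_2d(X); P=X@np.array(c['R']).T+np.array(c['t']); s=P[:,:2]/P[:,2:]
    s=s*(1+c['k1']*(s**2).sum(1,keepdims=True)); K=np.array(c['mtx'])
    return np.c_[s[:,0]*K[0,0]+K[0,2],s[:,1]*K[1,1]+K[1,2]]
def ray(c,uv):
    K=np.array(c['mtx']); d=(np.array(uv,float)-K[:2,2])/[K[0,0],K[1,1]]; s=d.copy()
    for _ in range(20): s=d/(1+c['k1']*(s**2).sum())
    R=np.array(c['R']); return -R.T@np.array(c['t']), R.T@np.r_[s,1]
def atz(c,uv,z):
    o,d=ray(c,uv); return o+d*(z-o[2])/d[2]
E
python3 - <<'E'
from h import *
for n in ('top','side'):
    c=grab(n,n+'0.png'); o,d=ray(c,(320,240)); print(n,o.round(3),d.round(2),c['mtx'][0][0],c['k1'])
print(bot.read_state())
E
```

```text
top [ 0.434 -0.028  1.359] [ 0.12  0.01 -0.99] 481.47507754622603 0.0008144070770174072
side [0.397 0.904 1.008] [ 0.13 -0.74 -0.66] 559.0527345837435 -0.151356866302614
{'time': 0.1, 'q': array([-1.14991451e+00,  2.64719691e-01,  1.60522243e+00, -2.06022550e-05,
        1.27372040e+00, -3.69351460e-02]), 'joint_vel': array([ 0.00095854, -0.00170279, -0.0033312 ,  0.00157007,  0.00104568,
       -0.00094007]), 'joint_torque': array([ 2.98595560e-04, -5.16705751e+01, -3.68590701e+01, -1.24150392e-04,
        6.21015424e-03,  2.43260217e-05]), 'tool_pos': array([ 0.29804522, -0.60490027,  0.23006642]), 'tcp_rot': array([-3.05766573e+00, -7.12422322e-01,  6.50288159e-04]), 'wrist_force': array([ 0.91100507, -0.35331657, -0.08059729]), 'torque': array([-0.06480417, -0.04322295, -0.017149  ]), 'width': 1.0021518075201896}
```

View pics/top0.png

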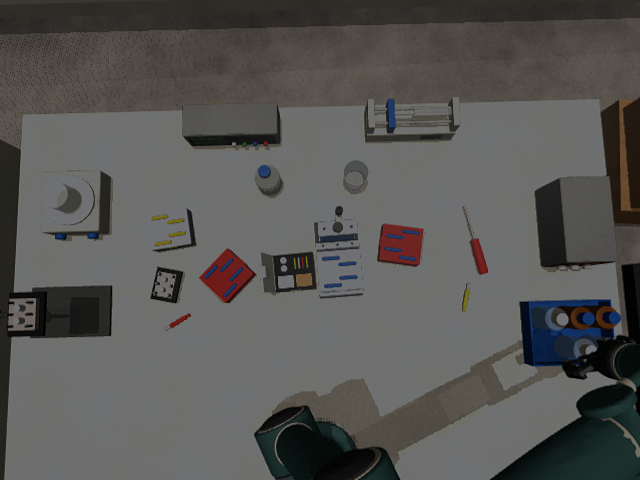

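View pics/side0.png

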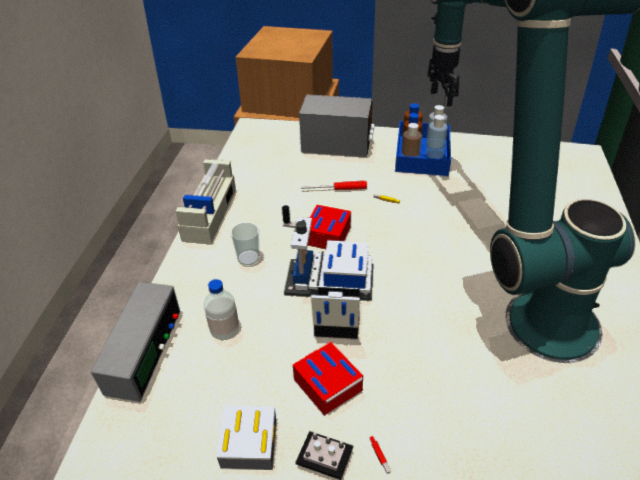

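The top view shows the black case at about (290,272), the platform with the blue case at (340,272), and the crank at (338,212). The side view shows the lid standing open at (335,312). I'll zoom in on both next.

```bash
python3 - <<'E'
import cv2,numpy as np
a=cv2.imread('pics/top0.png')[195:310,250:380]; b=cv2.imread('pics/side0.png')[190:350,275:395]
a=cv2.resize(a,None,fx=5,fy=5,interpolation=cv2.INTER_CUBIC); a=cv2.convertScaleAbs(a,alpha=1.7,beta=10)
cv2.imwrite('pics/ta.png',a)
E
```

```text
(no output)
```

View pics/ta.png

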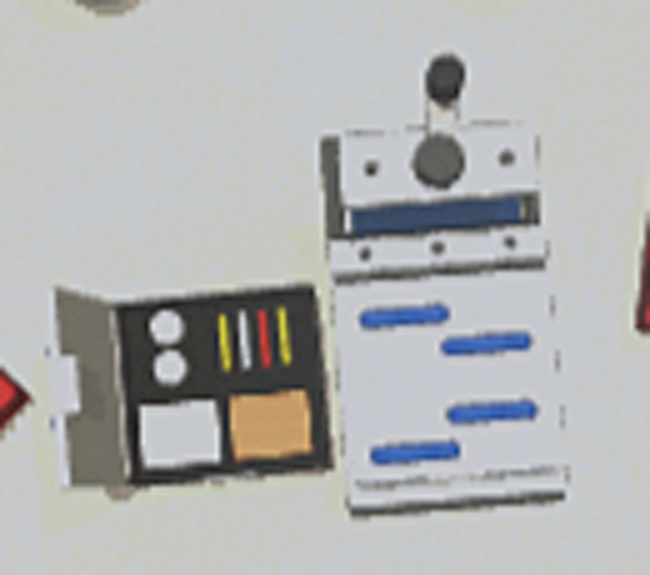

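The zoom shows the black case rim corners at (118,303), (318,288), (332,467) and (130,485), the handle top at (446,75), the hub at (439,161), and the four blue-case lugs. I'll convert those pixels to positions.

```bash
python3 - <<'E'
from h import *
c=grab('top')
f=lambda p,z: atz(c,np.array(p)/5+[250-.4,195-.4],z)
R=[f(p,.05) for p in [(118,303),(318,288),(332,467),(130,485)]]
print('rim',np.round(R,4)); m=np.mean(R,0); print('case',m.round(4), [np.linalg.norm(R[i]-R[(i+1)%4]).round(4) for i in range(4)])
e=R[0]-R[1]+R[3]-R[2]; print('yaw',np.arctan2(-e[0],e[1]))
L=[f(p,.094) for p in [(405,317),(487,343),(492,412),(416,452)]]; print('lugs',np.round(L,4),np.mean(L,0).round(4))
fr=f((333,278),.0475),f((546,264),.0475); print('ledge top near edge',np.round(fr,4), np.arctan2(-(fr[0]-fr[1])[0],(fr[0]-fr[1])[1]))
print('plate front',[f(p,.0395).round(4) for p in [(350,510),(565,494)]])
print('handle top',f((446,75),.224).round(4),'hub',[ (z,f((439,161),z).round(4)) for z in(.18,.2)])
E
```

```text
rim [[ 0.5566  0.1123  0.05  ]
 [ 0.5618  0.0029  0.05  ]
 [ 0.4643 -0.0023  0.05  ]
 [ 0.4576  0.1073  0.05  ]]
case [0.5101 0.055  0.05  ] [np.float64(0.1095), np.float64(0.0976), np.float64(0.1097), np.float64(0.0991)]
yaw 0.05390221630963777
lugs [[ 0.5408 -0.0436  0.094 ]
 [ 0.5259 -0.0864  0.094 ]
 [ 0.4896 -0.0878  0.094 ]
 [ 0.4698 -0.0473  0.094 ]] [ 0.5066 -0.0663  0.094 ]
ledge top near edge [[ 0.5673 -0.0054  0.0475]
 [ 0.5717 -0.1222  0.0475]] 0.03781683106539688
plate front [array([ 0.4409, -0.0112,  0.0395]), array([ 0.4463, -0.1285,  0.0395])]
handle top [ 0.6454 -0.0651  0.224 ] hub [(0.18, array([ 0.6105, -0.0617,  0.18  ])), (0.2, array([ 0.6075, -0.0611,  0.2   ]))]
```

Call:
drive_tool:
  deltas:
    - {"hand": 1,"offset": [0,0,6],"angular": [0,0,0]}
    - {"hand": 1,"offset": [3.1,4.9,6],"angular": [0,0,-4]}
    - {"hand": 1,"offset": [6.2,9.8,6],"angular": [0,0,-8]}
    - {"hand": 1,"offset": [9.3,14.7,6],"angular": [0,0,-12]}
    - {"hand": 1,"offset": [12.4,19.6,6],"angular": [0,0,-16]}
    - {"hand": 1,"offset": [15.5,24.5,6],"angular": [0,0,-20]}
    - {"hand": 1,"offset": [18.6,29.4,6],"angular": [0,0,-24]}
    - {"hand": 1,"offset": [21.7,34.3,6],"angular": [0,0,-26]}
  force: 25

```text
time: 1.15
tool_pos: [0.5159, -0.2607, 0.291]
tcp_rot: [-3.142, -0.004, 0.0]
wrist_force: [0.9, 0.3, -0.2]
width: 0.998
```

Call:
drive_tool:
  deltas:
    - {"hand": 1,"offset": [3.3,4.9,0],"angular": [0,0,0]}
    - {"hand": 1,"offset": [6.6,9.9,0],"angular": [0,0,0]}
    - {"hand": 1,"offset": [9.9,14.9,0],"angular": [0,0,0]}
    - {"hand": 1,"offset": [13,19.7,0],"angular": [0,0,0]}
    - {"hand": 1,"offset": [13,19.7,0],"angular": [0,0,0]}

```text
time: 1.78
tool_pos: [0.6466, -0.0616, 0.2903]
tcp_rot: [-3.14, -0.014, 0.001]
wrist_force: [-0.4, -0.9, -0.5]
width: 1.001
```

```bash
python3 - <<'E'
from h import *
s=bot.read_state(); print(s['time'],s['tool_pos'],s['tcp_rot'],s['wrist_force'])
w=grab('wrist','w1.png'); print(proj(w,[[.6453,-.065,.224],[.6105,-.0615,.18]]).round(0))
E
```

```text
1.775 [ 0.64659665 -0.06161989  0.29028987] [-3.14031940e+00 -1.43179493e-02  1.24337995e-03] [-0.4449674  -0.90667148 -0.4923724 ]
[[320. 265.]
 [314. 287.]]
```

View pics/w1.png

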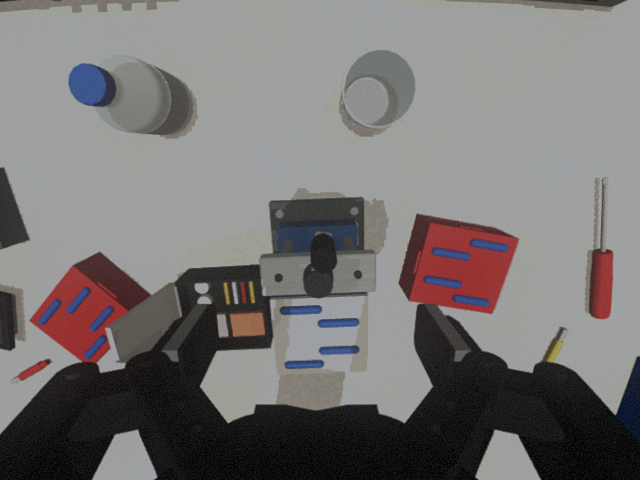

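The wrist view shows the handle as a dark blob spanning (310-335, 232-270), with the hub at (319,280). I'll triangulate it against the top view.

```bash
python3 - <<'E'
from h import *
w=grab('wrist'); o,d=ray(w,(320,240)); print(o,d)
print('pred top,bottom,axis.18,.2',proj(w,[[.6453,-.065,.224],[.6453,-.065,.182],[.6105,-.0615,.18],[.6105,-.0615,.2]]).round(0))
print('ledge ends pred',proj(w,[[.5673,-.0054,.0475],[.5717,-.1222,.0475],[.4409,-.0112,.0395],[.4463,-.1285,.0395]]).round(0))
for p in [(322,244),(322,257),(319,280)]: print(p,[(z,atz(w,p,z).round(4)) for z in (.18,.203,.224)])
f=cv2.resize(w['frame'][190:380,160:380],None,fx=3.5,fy=3.1,interpolation=cv2.INTER_CUBIC)
f=cv2.convertScaleAbs(f,alpha=2.2,beta=20); cv2.imwrite('pics/w1z.png',f)
E
```

```text
[ 0.71940916 -0.06411204  0.43376824] [-0.26807778 -0.01422929 -0.96356792]
pred top,bottom,axis.18,.2 [[316. 263.]
 [316. 245.]
 [312. 285.]
 [311. 296.]]
ledge ends pred [[267. 275.]
 [362. 272.]
 [276. 359.]
 [362. 356.]]
(322, 244) [(0.18, array([ 0.6456, -0.0695,  0.18  ])), (0.203, array([ 0.6523, -0.069 ,  0.203 ])), (0.224, array([ 0.6584, -0.0685,  0.224 ]))]
(322, 257) [(0.18, array([ 0.6348, -0.0696,  0.18  ])), (0.203, array([ 0.6425, -0.0691,  0.203 ])), (0.224, array([ 0.6495, -0.0686,  0.224 ]))]
(319, 280) [(0.18, array([ 0.6152, -0.0674,  0.18  ])), (0.203, array([ 0.6246, -0.0671,  0.203 ])), (0.224, array([ 0.6332, -0.0668,  0.224 ]))]
```

View pics/w1z.png

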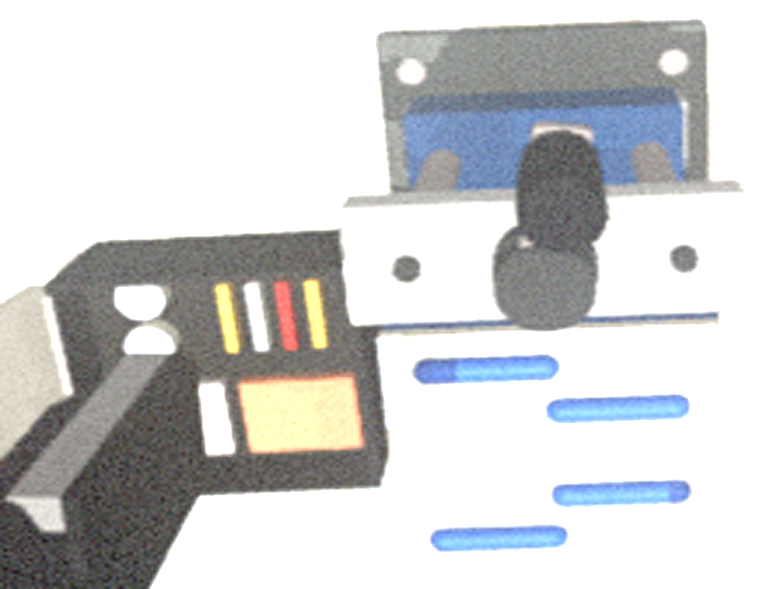

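Call:
drive_tool:
  deltas:
    - {"hand": 1,"offset": [0.1,-0.2,-4.5],"angular": [0,0,0]}
    - {"hand": 0.6,"offset": [0.1,-0.2,-9.5],"angular": [0,0,0]}
    - {"hand": 0,"offset": [0.1,-0.2,-9.5],"angular": [0,0,0]}
    - {"hand": 0,"offset": [0.1,-0.2,-9.5],"angular": [0,0,0]}
    - {"hand": 0,"offset": [0.1,-0.2,-9.5],"angular": [0,0,0]}
    - {"hand": 0,"offset": [0.1,-0.2,-9.5],"angular": [0,0,0]}
  force: 25

```text
time: 2.62
tool_pos: [0.648, -0.068, 0.1996]
tcp_rot: [3.141, 0.006, 0.008]
wrist_force: [-0.7, -0.3, 5.1]
width: 0.201
```

Call:
drive_tool:
  deltas:
    - {"hand": 0,"offset": [-0.42,-1.3,0.2],"angular": [0,0,0]}
    - {"hand": 0,"offset": [-1.3,-2.34,0.2],"angular": [0,0,0]}
    - {"hand": 0,"offset": [-2.51,-2.97,0.2],"angular": [0,0,0]}
    - {"hand": 0,"offset": [-3.87,-3.08,0.2],"angular": [0,0,0]}

```text
time: 3.12
tool_pos: [0.608, -0.0984, 0.1996]
tcp_rot: [-3.141, -0.005, -0.005]
wrist_force: [4.7, 5.7, 2.4]
width: 0.199
```

Call:
drive_tool:
  deltas:
    - {"hand": 0,"offset": [-1.3,0.41,0],"angular": [0,0,0]}
    - {"hand": 0,"offset": [-2.35,1.3,0],"angular": [0,0,0]}
    - {"hand": 0,"offset": [-2.97,2.51,0],"angular": [0,0,0]}
    - {"hand": 0,"offset": [-3.09,3.87,0],"angular": [0,0,0]}

```text
time: 3.62
tool_pos: [0.5779, -0.0606, 0.1996]
tcp_rot: [3.138, 0.007, 0.009]
wrist_force: [10.3, -4.1, -1.2]
width: 0.198
```

Call:
drive_tool:
  deltas:
    - {"hand": 0,"offset": [0.62,1.3,0],"angular": [0,0,0]}
    - {"hand": 0,"offset": [1.5,2.34,0],"angular": [0,0,0]}
    - {"hand": 0,"offset": [2.71,2.97,0],"angular": [0,0,0]}
    - {"hand": 0,"offset": [4.07,3.08,0],"angular": [0,0,0]}
    - {"hand": 0,"offset": [5.37,2.67,0],"angular": [0,0,0]}
    - {"hand": 0,"offset": [6.42,1.78,0],"angular": [0,0,0]}
    - {"hand": 0,"offset": [7.04,0.57,0],"angular": [0,0,0]}
    - {"hand": 0,"offset": [7.16,-0.79,0],"angular": [0,0,0]}

```text
time: 4.62
tool_pos: [0.6482, -0.0663, 0.1995]
tcp_rot: [-3.14, -0.008, -0.001]
wrist_force: [-0.6, 3.9, 5.6]
width: 0.2
```

Call:
drive_tool:
  deltas:
    - {"hand": 0,"offset": [-0.42,-1.3,0],"angular": [0,0,0]}
    - {"hand": 0,"offset": [-1.3,-2.34,0],"angular": [0,0,0]}
    - {"hand": 0,"offset": [-2.51,-2.97,0],"angular": [0,0,0]}
    - {"hand": 0,"offset": [-3.87,-3.08,0],"angular": [0,0,0]}
    - {"hand": 0,"offset": [-5.17,-2.67,0],"angular": [0,0,0]}
    - {"hand": 0,"offset": [-6.22,-1.78,0],"angular": [0,0,0]}
    - {"hand": 0,"offset": [-6.84,-0.57,0],"angular": [0,0,0]}
    - {"hand": 0,"offset": [-6.96,0.79,0],"angular": [0,0,0]}

```text
time: 5.62
tool_pos: [0.578, -0.0609, 0.1995]
tcp_rot: [3.138, 0.006, 0.001]
wrist_force: [3.6, -4.2, 6.2]
width: 0.199
```

Call:
drive_tool:
  deltas:
    - {"hand": 0,"offset": [0.42,1.3,0],"angular": [0,0,0]}
    - {"hand": 0,"offset": [1.3,2.34,0],"angular": [0,0,0]}
    - {"hand": 0,"offset": [2.51,2.97,0],"angular": [0,0,0]}
    - {"hand": 0,"offset": [3.87,3.08,0],"angular": [0,0,0]}
    - {"hand": 0,"offset": [5.17,2.67,0],"angular": [0,0,0]}
    - {"hand": 0,"offset": [6.22,1.78,0],"angular": [0,0,0]}
    - {"hand": 0,"offset": [6.84,0.57,0],"angular": [0,0,0]}
    - {"hand": 0,"offset": [6.96,-0.79,0],"angular": [0,0,0]}

```text
time: 6.62
tool_pos: [0.6483, -0.0664, 0.1995]
tcp_rot: [-3.14, -0.007, -0.001]
wrist_force: [-1.0, 3.5, 7.5]
width: 0.198
```

Call:
drive_tool:
  deltas:
    - {"hand": 0,"offset": [-0.42,-1.3,0],"angular": [0,0,0]}
    - {"hand": 0,"offset": [-1.3,-2.34,0],"angular": [0,0,0]}
    - {"hand": 0,"offset": [-2.51,-2.97,0],"angular": [0,0,0]}
    - {"hand": 0,"offset": [-3.87,-3.08,0],"angular": [0,0,0]}
    - {"hand": 0,"offset": [-5.17,-2.67,0],"angular": [0,0,0]}
    - {"hand": 0,"offset": [-6.22,-1.78,0],"angular": [0,0,0]}
    - {"hand": 0,"offset": [-6.84,-0.57,0],"angular": [0,0,0]}
    - {"hand": 0,"offset": [-6.96,0.79,0],"angular": [0,0,0]}

```text
time: 7.62
tool_pos: [0.578, -0.0608, 0.1995]
tcp_rot: [3.138, 0.006, 0.001]
wrist_force: [4.2, -4.2, 5.5]
width: 0.199
```

Call:
drive_tool:
  deltas:
    - {"hand": 0,"offset": [0.42,1.3,0],"angular": [0,0,0]}
    - {"hand": 0,"offset": [1.3,2.34,0],"angular": [0,0,0]}
    - {"hand": 0,"offset": [2.51,2.97,0],"angular": [0,0,0]}
    - {"hand": 0,"offset": [3.87,3.08,0],"angular": [0,0,0]}
    - {"hand": 0,"offset": [5.17,2.67,0],"angular": [0,0,0]}
    - {"hand": 0,"offset": [6.22,1.78,0],"angular": [0,0,0]}
    - {"hand": 0,"offset": [6.84,0.57,0],"angular": [0,0,0]}
    - {"hand": 0,"offset": [6.96,-0.79,0],"angular": [0,0,0]}

```text
time: 8.62
tool_pos: [0.6483, -0.0664, 0.1995]
tcp_rot: [-3.14, -0.007, -0.001]
wrist_force: [-0.7, 3.9, 7.9]
width: 0.201
```

Call:
drive_tool:
  deltas:
    - {"hand": 0,"offset": [0,-0.1,0],"angular": [0,0,0]}
    - {"hand": 0,"offset": [0,-0.1,0],"angular": [0,0,0]}

```text
time: 8.88
tool_pos: [0.6478, -0.069, 0.1995]
tcp_rot: [3.14, 0.006, 0.0]
wrist_force: [0.6, 0.1, 8.0]
width: 0.196
```

Call:
drive_tool:
  deltas:
    - {"hand": 1,"offset": [0,0,0],"angular": [0,0,0]}
    - {"hand": 1,"offset": [0,0,0],"angular": [0,0,0]}
    - {"hand": 1,"offset": [0,0,0.5],"angular": [0,0,0]}
    - {"hand": 1,"offset": [0,0,6.5],"angular": [0,0,0]}
    - {"hand": 0,"offset": [0,0,10],"angular": [0,0,0]}
    - {"hand": 0,"offset": [-2.8,5.3,10],"angular": [0,0,0]}
    - {"hand": 0,"offset": [-5.6,10.6,10],"angular": [0,0,0]}
    - {"hand": 0,"offset": [-8.4,15.9,10],"angular": [0,0,0]}

```text
time: 9.88
tool_pos: [0.5631, 0.0917, 0.2984]
tcp_rot: [-3.141, -0.005, 0.0]
wrist_force: [-0.3, -0.3, -0.2]
width: 0.146
```

Call:
drive_tool:
  deltas:
    - {"hand": 0,"offset": [-2.8,5.3,0],"angular": [0,0,0]}
    - {"hand": 0,"offset": [-5.4,11.1,0],"angular": [0,0,0]}
    - {"hand": 0,"offset": [-5.4,11.1,-6],"angular": [0,0,0]}
    - {"hand": 0,"offset": [-5.4,11.1,-12],"angular": [0,0,0]}
    - {"hand": 0,"offset": [-5.4,11.1,-18],"angular": [0,0,0]}
    - {"hand": 0,"offset": [-5.4,11.1,-18],"angular": [0,0,0]}

```text
time: 10.62
tool_pos: [0.505, 0.1998, 0.1128]
tcp_rot: [3.137, 0.007, -0.019]
wrist_force: [-0.9, -0.7, 0.2]
width: 0.006
```

```bash
python3 - <<'E'
from h import *
s=bot.read_state(); print(s['time'],s['tool_pos'],s['q'],s['wrist_force'],s['width'])
c=grab('side')
f=cv2.resize(c['frame'][150:400,240:440],None,fx=3,fy=2.4*1,interpolation=cv2.INTER_CUBIC)
f=cv2.resize(c['frame'][170:380,250:430],None,fx=2.8,fy=2.8,interpolation=cv2.INTER_CUBIC)
cv2.imwrite('pics/s2.png',f)
E
```

```text
10.625 [0.5050325  0.19983121 0.11279871] [ 3.30971841e-01  1.29808175e-01  1.99490183e+00 -1.03135652e-04
  1.02987081e+00  1.89743337e+00] [-0.88134531 -0.67948258  0.23666239] 0.006382889191483964
```

View pics/s2.png

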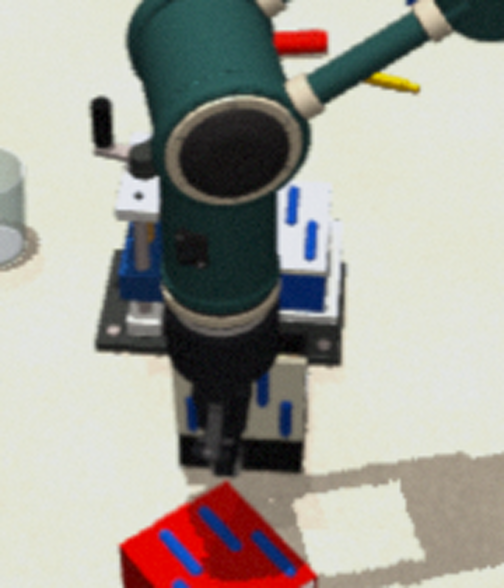

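Call:
drive_tool:
  deltas:
    - {"hand": 0,"offset": [0,-2.5,0],"angular": [0,0,0]}
    - {"hand": 0,"offset": [0,-4.5,0],"angular": [0,0,0]}
    - {"hand": 0,"offset": [0,-6,0],"angular": [0,0,0]}
    - {"hand": 0,"offset": [0,-7.5,0],"angular": [0,0,0]}
    - {"hand": 0,"offset": [0,-9,0],"angular": [0,0,0]}
    - {"hand": 0,"offset": [0,-10.5,0],"angular": [0,0,0]}
    - {"hand": 0,"offset": [0,-10.5,0],"angular": [0,0,0]}
    - {"hand": 0,"offset": [0,-10.5,6],"angular": [0,0,0]}

```text
time: 11.68
tool_pos: [0.5054, 0.0957, 0.173]
tcp_rot: [3.14, 0.005, -0.021]
wrist_force: [1.3, 0.5, -0.2]
width: -0.005
```

Call:
drive_tool:
  deltas:
    - {"hand": 0.3,"offset": [-6,0,6],"angular": [0,0,0]}
    - {"hand": 0.5,"offset": [-12,-2,8],"angular": [0,0,0]}
    - {"hand": 0.5,"offset": [-13,-8,8],"angular": [0,0,0]}
    - {"hand": 0.5,"offset": [-13,-14,8],"angular": [0,0,0]}
    - {"hand": 0.5,"offset": [-13,-16.3,8],"angular": [0,0,2.5]}
    - {"hand": 0.5,"offset": [-13,-16.3,8],"angular": [0,0,2.5]}

```text
time: 12.42
tool_pos: [0.38, -0.0678, 0.2582]
tcp_rot: [-3.141, -0.069, 0.0]
wrist_force: [0.7, 1.0, -1.1]
width: 0.498
```

```bash
python3 - <<'E'
from h import *
s=bot.read_state(); print(s['time'],s['tool_pos'],s['tcp_rot'],s['wrist_force'],s['width'])
c=grab('top','top2.png'); b=grab('side','side2.png')
f=cv2.convertScaleAbs(cv2.resize(c['frame'][195:315,240:380],None,fx=4,fy=4,interpolation=cv2.INTER_CUBIC),alpha=1.7,beta=10)
g=cv2.resize(b['frame'][190:350,275:395],None,fx=3,fy=3,interpolation=cv2.INTER_CUBIC)
o=np.zeros((480,800,3),np.uint8); o[:,:560]=f[:480]; o[:480,560:]=g[:,:240]
o=np.hstack([f,cv2.resize(b['frame'][200:350,290:380],(240,400))]) if 0 else o
cv2.imwrite('pics/c2.png',o)
E
```

```text
12.425 [ 0.37998898 -0.06775139  0.2581762 ] [-3.14073997e+00 -6.86195006e-02  2.49202187e-04] [ 0.70509675  0.98755402 -1.08687798] 0.49829750402602313
```

View pics/c2.png

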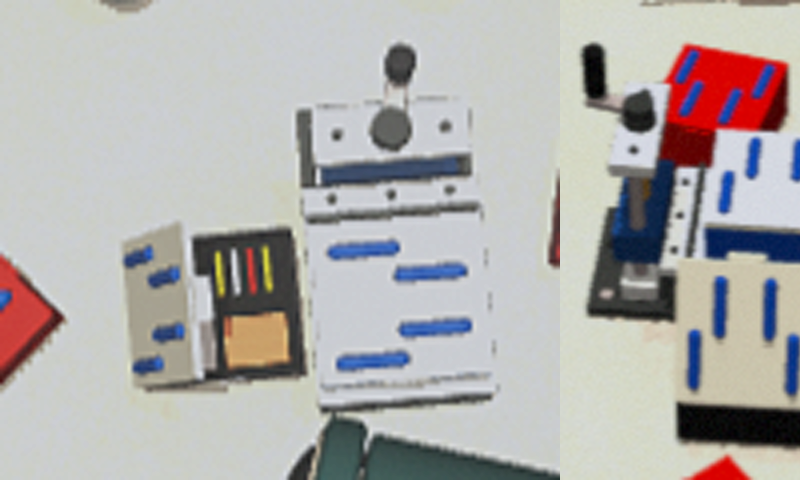

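The crank is back at its start angle after three turns. The lid was past upright and falling towards the stage. Next I'll push the blue case against the ledge.

Call:
drive_tool:
  deltas:
    - {"hand": 0.5,"offset": [0,0,-6],"angular": [0,0,0]}
    - {"hand": 0.5,"offset": [0,0,-12],"angular": [0,0,0]}
    - {"hand": 0.5,"offset": [0,0,-18.2],"angular": [0,0,0]}
    - {"hand": 0.5,"offset": [2.5,0.1,-18.2],"angular": [0,0,0]}
    - {"hand": 0.5,"offset": [5,0.2,-18.2],"angular": [0,0,0]}
    - {"hand": 0.5,"offset": [5.5,0.2,-18.2],"angular": [0,0,0]}
    - {"hand": 0.5,"offset": [6,0.2,-18.2],"angular": [0,0,0]}
    - {"hand": 0.5,"offset": [6.5,0.2,-18.2],"angular": [0,0,0]}

```text
time: 13.52
tool_pos: [0.4449, -0.064, 0.0762]
tcp_rot: [-3.141, -0.076, 0.001]
wrist_force: [1.0, -0.8, -0.5]
width: 0.505
```

```bash
python3 - <<'E'
from h import *
s=bot.read_state(); print(s['time'],s['tool_pos'],s['tcp_rot'],s['wrist_force'],s['width'],s['q'])
c=grab('top','top3.png'); b=grab('side','side3.png')
f=cv2.convertScaleAbs(cv2.resize(c['frame'][195:315,240:380],None,fx=4,fy=4,interpolation=cv2.INTER_CUBIC),alpha=1.7,beta=10)
g=cv2.resize(b['frame'][190:350,275:395],None,fx=3,fy=3,interpolation=cv2.INTER_CUBIC)
o=np.zeros((480,800,3),np.uint8); o[:,:560]=f; o[:,440:]=g
cv2.imwrite('pics/c3.png',o)
E
```

```text
13.525 [ 0.44493737 -0.06402323  0.07624913] [-3.14051866e+00 -7.55831252e-02  7.71956564e-04] [ 1.0098539  -0.83147154 -0.5084697 ] 0.5053552146237217 [-1.98372816e-01 -7.55236701e-03  2.21963171e+00  6.49016863e-05
  9.30028964e-01  1.32425982e+00]
```

View pics/c3.png

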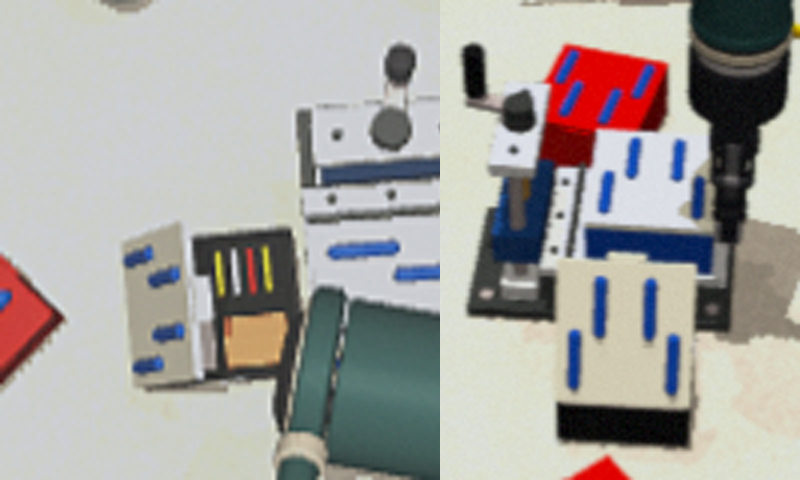

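Both views show the lid still standing at about 1.1 rad, where the finger left it. I'll check whether it's moving at all.

```bash
python3 - <<'E'
from h import *
s=bot.read_state(); print(s['time'],s['tool_pos'],s['wrist_force'])
a=cv2.imread('pics/side2.png'); b=cv2.imread('pics/side3.png')
d=cv2.absdiff(a,b)[265:345,310:365].max(2); print('diff>40 px',(d>40).sum(), d.mean())
c=grab('side')
d=cv2.absdiff(c['frame'],a)[265:345,310:365].max(2);print((d>40).sum(),d.mean())
# predict lid tip corners vs angle in side view
t=grab('top')
y=.05; ex=np.array([np.cos(y),np.sin(y),0]); ey=np.array([-np.sin(y),np.cos(y),0]); o=np.array([.5101,.055,0])
for th in (1.57,1.4,1.2,1.0,.8):
    P=[o+ex*sx*.05+ey*(.055-.110*np.cos(th)+.006*np.sin(th))+[0,0,.05+.110*np.sin(th)+.006*np.cos(th)] for sx in (-1,1)]
    print(th,'side',proj(c,P).round(0).tolist(),'top',proj(t,P).round(0).tolist())
E
```

```text
13.625 [ 0.44553533 -0.0644106   0.07651788] [-0.60265101 -0.26380442 -0.67624023]
diff>40 px 6 7.2102272727272725
6 7.209545454545455
1.57 side [[359.0, 292.0], [311.0, 289.0]] top [[269.0, 291.0], [266.0, 251.0]]
1.4 side [[360.0, 286.0], [312.0, 283.0]] top [[276.0, 291.0], [273.0, 251.0]]
1.2 side [[360.0, 280.0], [314.0, 277.0]] top [[285.0, 290.0], [282.0, 250.0]]
1.0 side [[361.0, 276.0], [315.0, 273.0]] top [[293.0, 289.0], [290.0, 250.0]]
0.8 side [[361.0, 275.0], [316.0, 272.0]] top [[301.0, 289.0], [298.0, 250.0]]
```

Call:
drive_tool:
  deltas:
    - {"hand": 0.5,"offset": [0.3,0,0],"angular": [0,0,0]}
    - {"hand": 0.5,"offset": [0.6,0,0],"angular": [0,0,0]}
    - {"hand": 0.5,"offset": [0.8,0,0],"angular": [0,0,0]}

```text
time: 14.1
tool_pos: [0.453, -0.0645, 0.0761]
tcp_rot: [-3.141, -0.075, 0.001]
wrist_force: [-2.3, -0.1, 1.1]
width: 0.494
```

Call:
drive_tool:
  deltas:
    - {"hand": 0.5,"offset": [0.2,0,0],"angular": [0,0,0]}
    - {"hand": 0.5,"offset": [0.4,0,0],"angular": [0,0,0]}

```text
time: 14.35
tool_pos: [0.4569, -0.0645, 0.076]
tcp_rot: [-3.141, -0.075, 0.002]
wrist_force: [-7.1, -0.2, 4.0]
width: 0.5
```

Call:
drive_tool:
  deltas:
    - {"hand": 0.5,"offset": [0,0,0],"angular": [0,0,0]}
    - {"hand": 0.5,"offset": [0.1,0,0],"angular": [0,0,0]}

```text
time: 14.6
tool_pos: [0.4568, -0.0645, 0.076]
tcp_rot: [-3.141, -0.076, 0.005]
wrist_force: [-8.6, -0.7, 4.7]
width: 0.504
```

Call:
drive_tool:
  deltas:
    - {"hand": 0.5,"offset": [-2,0,0],"angular": [0,0,0]}
    - {"hand": 0.5,"offset": [-4,0,5],"angular": [0,0,0]}
    - {"hand": 0,"offset": [-4,2,11],"angular": [0,0,0]}
    - {"hand": 0,"offset": [-2,7,14],"angular": [0,0,0]}
    - {"hand": 0,"offset": [2,12,14],"angular": [0,0,0]}
    - {"hand": 0,"offset": [5.1,17,14],"angular": [0,0,0]}
    - {"hand": 0,"offset": [5.1,21,10],"angular": [0,0,0]}
    - {"hand": 0,"offset": [5.1,21,4],"angular": [0,0,0]}

```text
time: 15.6
tool_pos: [0.5137, 0.1495, 0.1183]
tcp_rot: [-3.137, -0.08, -0.015]
wrist_force: [-0.1, -0.3, -0.7]
width: 0.004
```

Call:
drive_tool:
  deltas:
    - {"hand": 0,"offset": [0,0,0],"angular": [0,0,0]}
    - {"hand": 0,"offset": [0,-2,0],"angular": [0,0,0]}
    - {"hand": 0,"offset": [0,-4,0],"angular": [0,0,0]}
    - {"hand": 0,"offset": [0,-6,0],"angular": [0,0,0]}
    - {"hand": 0,"offset": [0,-8,0],"angular": [0,0,0]}

```text
time: 16.23
tool_pos: [0.5122, 0.0633, 0.1205]
tcp_rot: [-3.141, -0.072, -0.012]
wrist_force: [-0.0, 0.2, 0.5]
width: -0.003
```

```bash
python3 - <<'E'
from h import *
s=bot.read_state(); print(s['time'],s['tool_pos'],s['tcp_rot'],s['wrist_force'],s['width'])
b=grab('side','side4.png')
cv2.imwrite('pics/c4.png',cv2.resize(b['frame'][190:350,275:395],None,fx=3.5,fy=3.5,interpolation=cv2.INTER_CUBIC))
E
```

```text
16.225 [0.51221945 0.06326675 0.12045685] [-3.14066088 -0.07209046 -0.0116008 ] [-0.02776264  0.22642108  0.45941133] -0.002543690480972808
```

View pics/c4.png

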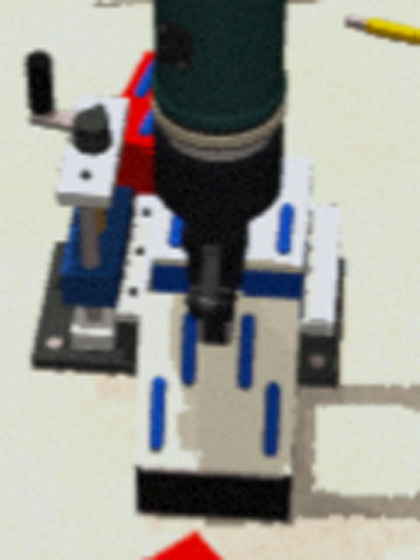

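Call:
drive_tool:
  deltas:
    - {"hand": 0,"offset": [0,0,6],"angular": [0,0,0]}
    - {"hand": 0,"offset": [0,0,12],"angular": [0,0,10]}
    - {"hand": 0.5,"offset": [0,-5,13],"angular": [0,0,20]}
    - {"hand": 0.5,"offset": [0,-11,13],"angular": [0,0,30]}
    - {"hand": 0.5,"offset": [0,-17,13],"angular": [0,0,40]}
    - {"hand": 0.5,"offset": [0,-22,13],"angular": [0,0,50]}
    - {"hand": 0.5,"offset": [0,-25,13],"angular": [0,0,60]}
    - {"hand": 0.5,"offset": [0,-25.5,13],"angular": [0,0,70]}

```text
time: 17.27
tool_pos: [0.5098, -0.1938, 0.25]
tcp_rot: [2.524, 1.861, 0.004]
wrist_force: [-0.5, -0.2, 0.1]
width: 0.499
```

Call:
drive_tool:
  deltas:
    - {"hand": 0.5,"offset": [0.4,0,0],"angular": [0,0,10]}
    - {"hand": 0.5,"offset": [0.8,0,0],"angular": [0,0,20]}
    - {"hand": 0.5,"offset": [0.8,0,0],"angular": [0,0,20]}

```text
time: 17.65
tool_pos: [0.5181, -0.1912, 0.2494]
tcp_rot: [2.168, 2.266, 0.003]
wrist_force: [-0.2, 0.4, 0.0]
width: 0.5
```

```bash
python3 - <<'E'
from h import *
s=bot.read_state(); print(s['time'],s['tool_pos'],s['tcp_rot'],s['wrist_force'],s['width'],s['q'][5])
from scipy.spatial.transform import Rotation as R
print('jaw axis',R.from_rotvec(s['tcp_rot']).as_matrix()[:,1])
b=grab('side','side5.png');c=grab('top','top5.png');
y=.048; ex=np.array([np.cos(y),np.sin(y),0]); ey=np.array([-np.sin(y),np.cos(y),0]); o=np.array([.5101,.055,0])
for th in (0,.05,.15):
    P=[o+ex*sx*.05+ey*(.055-.110*np.cos(th)+.006*np.sin(th))+[0,0,.05+.110*np.sin(th)+.006*np.cos(th)] for sx in (-1,1)]
    print(th,'side',proj(b,P).round(1).tolist(),'top',proj(c,P).round(1).tolist())
f=cv2.convertScaleAbs(cv2.resize(c['frame'][215:315,258:378],None,fx=6,fy=6,interpolation=cv2.INTER_CUBIC),alpha=1.6,beta=10)
cv2.imwrite('pics/c5.png',f)
E
```

```text
17.65 [ 0.51811265 -0.19115244  0.24943736] [2.16849348 2.26635075 0.00281761] [-0.18778821  0.41230899  0.03403443] 0.49953670886945706 -0.4426024266109016
jaw axis [0.99901543 0.04411456 0.00469917]
0 side [[360.8, 286.6], [318.4, 283.7]] top [[316.0, 288.5], [313.3, 251.6]]
0.05 side [[360.9, 285.1], [318.4, 282.2]] top [[315.8, 288.5], [313.1, 251.5]]
0.15 side [[361.0, 282.4], [318.2, 279.5]] top [[315.1, 288.4], [312.3, 251.1]]
```

View pics/c5.png

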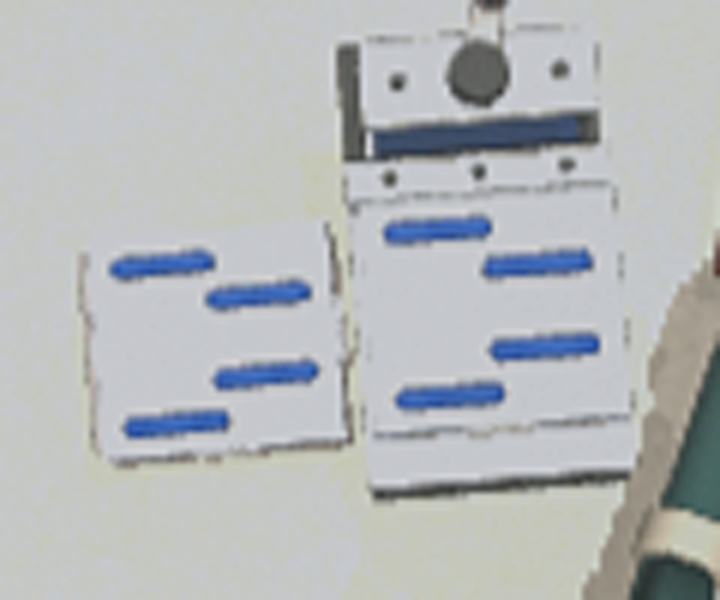

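The lid looks shut, and the blue case sits flush against the ledge. I'll get the lug centroids for exact poses.

```bash
cat > lugs.py <<'E'
from h import *
def fit(P,z,c):
    # lug centres in case frame order: sorted by world x descending
    m=np.array([[.036,.021],[.018,-.021],[-.018,-.021],[-.036,.021]])
    W=np.array([atz(c,p,z)[:2] for p in P]); W=W[np.argsort(-W[:,0])]
    a=W-W.mean(0); b=m-m.mean(0); th=np.arctan2((b[:,0]*a[:,1]-b[:,1]*a[:,0]).sum(),(a*b).sum())
    Rm=np.array([[np.cos(th),-np.sin(th)],[np.sin(th),np.cos(th)]]); res=a-b@Rm.T
    return W.mean(0).round(4), round(th,4), np.abs(res).max().round(4)
def blobs(c,x0,x1,y0,y1):
    f=c['frame'].astype(int); k=((f[...,0]-f[...,2])>50).astype(np.uint8); M=np.zeros_like(k); M[y0:y1,x0:x1]=k[y0:y1,x0:x1]
    n,l,st,ce=cv2.connectedComponentsWithStats(M); return [(st[i,4],*ce[i].round(1)) for i in range(1,n) if 20<st[i,4]<250]
E
python3 - <<'E'
from lugs import *
c=grab('top')
B=blobs(c,272,372,245,300); print(B)
lo=[b[1:] for b in B if b[1]<314]; up=[b[1:] for b in B if b[1]>=314]
print('lower',fit(lo,.0605,c)); print('upper',fit(up,.117,c))
E
```

```text
[(np.int32(42), np.float64(330.6), np.float64(253.0)), (np.int32(39), np.float64(284.5), np.float64(258.8)), (np.int32(44), np.float64(347.0), np.float64(258.6)), (np.int32(39), np.float64(300.7), np.float64(263.8)), (np.int32(46), np.float64(348.5), np.float64(272.5)), (np.int32(41), np.float64(302.1), np.float64(277.2)), (np.int32(42), np.float64(332.5), np.float64(280.8)), (np.int32(43), np.float64(287.2), np.float64(285.3))]
lower (array([0.5106, 0.0567]), np.float64(0.0782), np.float64(0.0004))
upper (array([ 0.517 , -0.0661]), np.float64(0.0482), np.float64(0.0005))
```

```bash
python3 - <<'E'
from lugs import *
b=grab('side'); s=bot.read_state()
y=.065; o=np.array([.5106,.0567]); Rm=np.array([[np.cos(y),-np.sin(y)],[np.sin(y),np.cos(y)]])
for th in (0,.04,.1):
    P=[]
    for a,bb in [(.036,.021),(.018,-.021),(-.018,-.021),(-.036,.021)]:
        l=.055-bb; yy=.055-l*np.cos(th); z=.0605+l*np.sin(th); P.append(np.r_[o+Rm@[a,yy],z])
    print(th,proj(b,P).round(1).tolist())
print(blobs(b,300,375,275,345))
E
```

```text
0 [[320.6, 307.7], [330.0, 294.5], [345.7, 295.4], [352.5, 309.6]]
0.04 [[320.5, 307.3], [330.0, 293.6], [345.7, 294.5], [352.5, 309.2]]
0.1 [[320.5, 306.8], [330.0, 292.4], [345.7, 293.2], [352.6, 308.6]]
[(np.int32(171), np.float64(341.7), np.float64(276.6)), (np.int32(61), np.float64(329.8), np.float64(295.6)), (np.int32(59), np.float64(345.4), np.float64(296.1)), (np.int32(64), np.float64(320.4), np.float64(308.9)), (np.int32(63), np.float64(352.4), np.float64(310.6))]
```

Call:
drive_tool:
  deltas:
    - {"hand": 0.5,"offset": [0.3,0,-6],"angular": [0,0,0.2]}
    - {"hand": 0.5,"offset": [0.3,0,-12],"angular": [0,0,0.2]}
    - {"hand": 0.5,"offset": [0.3,0,-17],"angular": [0,0,0.2]}
    - {"hand": 0.5,"offset": [0.3,2,-17],"angular": [0,0,0.2]}
    - {"hand": 0.5,"offset": [0.2,4,-17],"angular": [0,0,0.2]}
    - {"hand": 0.5,"offset": [0.2,5,-17],"angular": [0,0,0.2]}
    - {"hand": 0.5,"offset": [0.2,5.5,-17],"angular": [0,0,0.2]}
    - {"hand": 0.5,"offset": [0.1,6,-17],"angular": [0,0,0.2]}

```text
time: 18.85
tool_pos: [0.5201, -0.13, 0.0782]
tcp_rot: [2.16, 2.275, 0.002]
wrist_force: [-0.4, -2.8, 0.5]
width: 0.502
```

Call:
drive_tool:
  deltas:
    - {"hand": 0.5,"offset": [0,0.5,0],"angular": [0,0,0]}
    - {"hand": 0.5,"offset": [-0.05,1,0],"angular": [0,0,0]}
    - {"hand": 0.5,"offset": [-0.07,1.5,0],"angular": [0,0,0]}
    - {"hand": 0.5,"offset": [-0.1,2,0],"angular": [0,0,0]}
    - {"hand": 0.5,"offset": [-0.12,2.5,0],"angular": [0,0,0]}
    - {"hand": 0.5,"offset": [-0.14,3,0],"angular": [0,0,0]}
    - {"hand": 0.5,"offset": [-0.17,3.5,0],"angular": [0,0,0]}
    - {"hand": 0.5,"offset": [-0.2,4,0],"angular": [0,0,0]}

```text
time: 19.85
tool_pos: [0.5161, -0.0891, 0.0761]
tcp_rot: [-2.164, -2.277, 0.0]
wrist_force: [-0.1, -2.3, 0.5]
width: 0.5
```

Call:
drive_tool:
  deltas:
    - {"hand": 0.5,"offset": [0,0.4,0],"angular": [0,0,0]}
    - {"hand": 0.5,"offset": [-0.05,0.8,0],"angular": [0,0,0]}
    - {"hand": 0.5,"offset": [-0.07,1.2,0],"angular": [0,0,0]}
    - {"hand": 0.5,"offset": [-0.1,1.6,0],"angular": [0,0,0]}
    - {"hand": 0.5,"offset": [-0.1,2,0],"angular": [0,0,0]}
    - {"hand": 0.5,"offset": [-0.12,2.4,0],"angular": [0,0,0]}
    - {"hand": 0.5,"offset": [-0.14,2.8,0],"angular": [0,0,0]}
    - {"hand": 0.5,"offset": [-0.16,3.2,0],"angular": [0,0,0]}

```text
time: 20.85
tool_pos: [0.5143, -0.0571, 0.0759]
tcp_rot: [-2.163, -2.277, 0.001]
wrist_force: [-0.6, -1.9, -1.5]
width: 0.499
```

```bash
python3 - <<'E'
from lugs import *
s=bot.read_state(); print(s['time'],s['tool_pos'],s['wrist_force'])
c=grab('top','top6.png'); B=blobs(c,272,372,240,300); print(B)
W=[b[1:] for b in B]
if len(W)==4: print(fit(W,.117,c))
E
```

```text
20.85 [ 0.51428917 -0.05707089  0.07590627] [-0.59174166 -1.85488474 -1.511566  ]
[(np.int32(29), np.float64(297.8), np.float64(256.5)), (np.int32(27), np.float64(282.0), np.float64(259.0)), (np.int32(21), np.float64(299.1), np.float64(284.4)), (np.int32(25), np.float64(283.8), np.float64(285.8))]
(array([0.5072, 0.0606]), np.float64(-0.1652), np.float64(0.0455))
```

Call:
drive_tool:
  deltas:
    - {"hand": 0.5,"offset": [0,0.5,0],"angular": [0,0,0]}
    - {"hand": 0.5,"offset": [-0.05,1,0],"angular": [0,0,0]}
    - {"hand": 0.5,"offset": [-0.07,1.5,0],"angular": [0,0,0]}
    - {"hand": 0.5,"offset": [-0.1,2,0],"angular": [0,0,0]}
    - {"hand": 0.5,"offset": [-0.12,2.5,0],"angular": [0,0,0]}
    - {"hand": 0.5,"offset": [-0.14,3,0],"angular": [0,0,0]}
    - {"hand": 0.5,"offset": [-0.16,3.5,0],"angular": [0,0,0]}
    - {"hand": 0.5,"offset": [-0.2,3.9,0],"angular": [0,0,0]}

```text
time: 21.9
tool_pos: [0.5127, -0.0181, 0.0763]
tcp_rot: [-2.164, -2.277, -0.0]
wrist_force: [0.4, -0.0, -0.8]
width: 0.496
```

```bash
python3 - <<'E'
from lugs import *
s=bot.read_state(); print(s['time'],s['tool_pos'],s['wrist_force'])
c=grab('top','top7.png'); B=blobs(c,262,372,240,300); print(B)
b=grab('side','side7.png'); S=blobs(b,300,385,235,345); print(S)
f=cv2.convertScaleAbs(cv2.resize(c['frame'][215:315,258:358],None,fx=4,fy=4,interpolation=cv2.INTER_CUBIC),alpha=1.6,beta=10)
g=cv2.resize(b['frame'][215:345,285:385],(400,520),interpolation=cv2.INTER_CUBIC)
cv2.imwrite('pics/c7.png',np.hstack([f,g[:400]*0+cv2.resize(g,(400,400))]))
E
```

```text
21.9 [ 0.51273665 -0.0181079   0.07632274] [ 0.41343127 -0.02286276 -0.77294579]
[]
[(np.int32(151), np.float64(306.4), np.float64(259.5)), (np.int32(50), np.float64(331.1), np.float64(277.9)), (np.int32(49), np.float64(347.1), np.float64(278.9)), (np.int32(63), np.float64(321.3), np.float64(289.7)), (np.int32(60), np.float64(353.9), np.float64(292.5))]
```

View pics/c7.png

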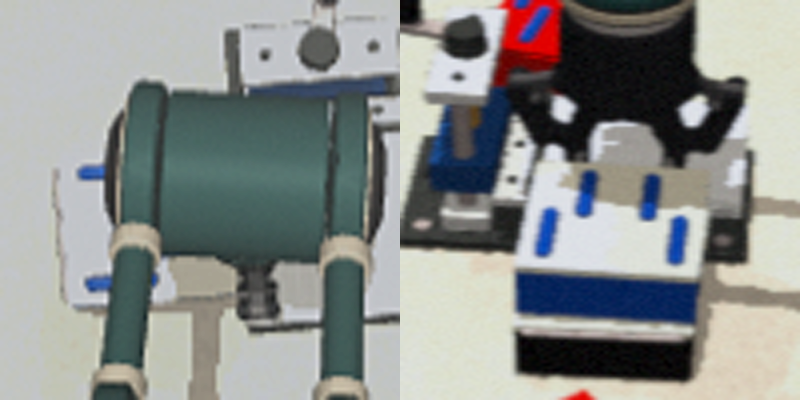

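The side view shows the blue case sitting flat over the black one, with an even white lid band visible at the front. I'll check the fit numerically from the side lugs.

```bash
cat > sidefit.py <<'E'
from lugs import *
from scipy.optimize import least_squares
M=[(.018,-.021),(-.018,-.021),(.036,.021),(-.036,.021)]
def pts(x,y,th,z): 
    Rm=np.array([[np.cos(th),-np.sin(th)],[np.sin(th),np.cos(th)]]); return np.array([np.r_[Rm@m+[x,y],z] for m in M])
def sfit(c,S,z):
    S=np.array(S)
    r=least_squares(lambda p:(proj(c,pts(*p,z))-S).ravel(),[.51,.055,.05]); return r.x.round(4),np.abs(r.fun).max().round(2)
E
python3 - <<'E'
from sidefit import *
b=grab('side')
S=[(331.1,277.9),(347.1,278.9),(321.3,289.7),(353.9,292.5)]
L=[(329.8,295.6),(345.4,296.1),(320.4,308.9),(352.4,310.6)]
print('lower before',sfit(b,L,.0605))
for z in (.1095,.1135,.117): print('upper z',z,sfit(b,S,z))
s=bot.read_state(); print(s['time'],s['wrist_force'],s['tool_pos'])
E
```

```text
lower before (array([0.5106, 0.0598, 0.0742]), np.float64(0.21))
upper z 0.1095 (array([0.5091, 0.0498, 0.0403]), np.float64(0.63))
upper z 0.1135 (array([0.5086, 0.0536, 0.0402]), np.float64(0.65))
upper z 0.117 (array([0.5082, 0.0569, 0.0401]), np.float64(0.67))
22.05 [-0.24544057 -1.28472346  0.3963977 ] [ 0.51278946 -0.01795204  0.07639502]
```

The z/y fit says the case is still riding on the lugs, about 5 mm short, with a yaw difference of about 0.03 rad. I'll back the arm off so the top camera has a clear view before the final nudge.

Call:
drive_tool:
  deltas:
    - {"hand": 0.5,"offset": [0.1,-2,0],"angular": [0,0,0]}
    - {"hand": 0.5,"offset": [0.3,-5,3],"angular": [0,0,0]}
    - {"hand": 0.5,"offset": [0.5,-10,8],"angular": [0,0,0]}
    - {"hand": 0.5,"offset": [0.8,-15.5,10],"angular": [0,0,0]}
    - {"hand": 0.5,"offset": [0.8,-17.5,10],"angular": [0,0,0]}

```text
time: 22.68
tool_pos: [0.5229, -0.1969, 0.18]
tcp_rot: [2.162, 2.27, 0.004]
wrist_force: [-0.2, 0.7, 0.7]
width: 0.501
```

```bash
python3 - <<'E'
from sidefit import *
s=bot.read_state(); print(s['time'],s['tool_pos'])
c=grab('top','top8.png'); B=blobs(c,262,330,240,300); print(B)
b=grab('side','side8.png'); S=blobs(b,312,385,265,345); print(S)
W=[x[1:] for x in B]
for z in (.1095,.115): print(z,fit(W,z,c), sfit(b,[x[1:] for x in S],z) if len(S)==4 else '')
E
```

```text
22.675 [ 0.52293699 -0.19692033  0.17997996]
[(np.int32(40), np.float64(284.2), np.float64(258.0)), (np.int32(43), np.float64(300.2), np.float64(263.3)), (np.int32(40), np.float64(302.2), np.float64(277.0)), (np.int32(46), np.float64(286.4), np.float64(285.6))]
[(np.int32(61), np.float64(330.8), np.float64(280.0)), (np.int32(60), np.float64(346.7), np.float64(280.9)), (np.int32(66), np.float64(321.1), np.float64(293.7)), (np.int32(66), np.float64(353.9), np.float64(295.0))]
0.1095 (array([0.5086, 0.0545]), np.float64(0.0736), np.float64(0.0011)) (array([0.5085, 0.0579, 0.0759]), np.float64(0.21))
0.115 (array([0.5082, 0.0541]), np.float64(0.0736), np.float64(0.0012)) (array([0.5078, 0.0631, 0.0758]), np.float64(0.22))
```

```bash
python3 - <<'E'
from sidefit import *
b=grab('side','side9.png'); c=grab('top','top9.png')
a=cv2.imread('pics/top0.png'); t=c['frame']
d=cv2.absdiff(a,t).max(2)
for n,(x,y) in dict(spare=(172,230),bottle=(267,180),beaker=(355,177),flow=(167,285),red=(178,322),yel=(465,297),scr=(476,245),crank=(338,212)).items(): print(n,(d[y-14:y+14,x-14:x+14]>40).sum())
B=blobs(c,262,330,240,300);S=blobs(b,312,385,265,345);print(fit([x[1:] for x in B],.1095,c),sfit(b,[x[1:] for x in S],.1095))
f=cv2.convertScaleAbs(cv2.resize(t[195:295,258:358],None,fx=4,fy=4,interpolation=cv2.INTER_CUBIC),alpha=1.6,beta=10)
cv2.imwrite('pics/c9.png',np.hstack([f,cv2.resize(b['frame'][245:345,290:380],(400,400),interpolation=cv2.INTER_CUBIC)]))
s=bot.read_state(); print(s['time'],s['wrist_force'])
E
```

```text
spare 0
bottle 0
beaker 0
flow 0
red 0
yel 0
scr 0
crank 17
(array([0.5086, 0.0545]), np.float64(0.074), np.float64(0.0011)) (array([0.5085, 0.0578, 0.0756]), np.float64(0.14))
22.875 [-0.30728493 -0.31979536  0.43734324]
```

View pics/c9.png

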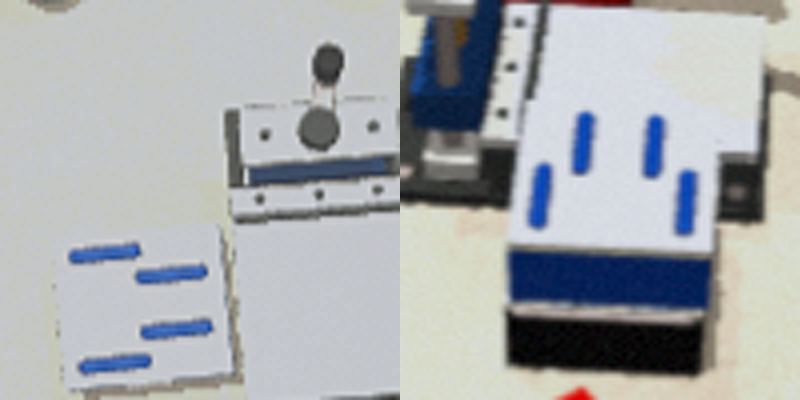

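```bash
python3 - <<'E'
from sidefit import *
from scipy.spatial.transform import Rotation as R
b=grab('side'); c=grab('top')
def joint(St,Ss,tilt):
    St=np.array(St);Ss=np.array(Ss); m=np.c_[np.array(M),np.zeros(4)]
    def f(p):
        P=R.from_euler('xyz',[p[4],p[5],p[2]] if tilt else [0,0,p[2]]).apply(m)+[p[0],p[1],p[3]]
        e=np.r_[(proj(c,P)-St).ravel(),(proj(b,P)-Ss).ravel()]
        return e if tilt else np.r_[e,p[4:]]
    r=least_squares(f,[.51,.055,.07,.1,0,0]); return r.x.round(4),np.abs(r.fun).max().round(2)
low=([(300.7,263.8),(302.1,277.2),(284.5,258.8),(287.2,285.3)],[(329.8,295.6),(345.4,296.1),(320.4,308.9),(352.4,310.6)])
B=blobs(c,262,330,240,300);S=blobs(b,312,385,265,345)
B=[x[1:] for x in B]; S=[x[1:] for x in S]; print(B,S)
up=([B[1],B[2],B[0],B[3]],S)
for t in (0,1): print('low',joint(*low,t)); print('up',joint(*up,t))
E
```

```text
[(np.float64(284.1), np.float64(257.9)), (np.float64(300.2), np.float64(263.3)), (np.float64(302.2), np.float64(277.0)), (np.float64(286.4), np.float64(285.6))] [(np.float64(330.8), np.float64(280.0)), (np.float64(346.7), np.float64(281.0)), (np.float64(321.1), np.float64(293.6)), (np.float64(353.9), np.float64(294.9))]
low (array([0.5109, 0.0569, 0.0762, 0.0573, 0.    , 0.    ]), np.float64(0.22))
up (array([0.5089, 0.0547, 0.0745, 0.1062, 0.    , 0.    ]), np.float64(0.39))
low (array([ 0.5109,  0.0569,  0.0762,  0.0573, -0.0134, -0.001 ]), np.float64(0.17))
up (array([ 0.5089,  0.0547,  0.0727,  0.1062, -0.0035,  0.0082]), np.float64(0.4))
```

The joint fit puts the upper lugs 48.9 mm above the lower ones (49 mm if seated), with no meaningful tilt and matching yaw. Handing in.

```bash
python3 -c "
from workcell import bot
print(bot.finish_job())"
```

```text
the job is handed in; nothing more can be done
None
```

I handed the job in at about 23 s: the blue case is seated on the black case's shut lid, and the crank is three clockwise turns on. The hand-in gave no verdict.

**What I did:**
- Gave the crank three clockwise turns by its handle.
- Closed the lid.
- Squared the blue case against the ledge.
- Slid it across with the half-open fingers, then backed the arm clear.

**Last checks that passed:**
- **Height:** the blue case's lugs measured 48.9 mm above the lid lugs, where 49 mm means fully seated.
- **Tilt and yaw:** tilt was under 0.01 rad, and the case's yaw was within 0.004 rad of the lid's.
- **Lid:** the lugs matched a shut lid in the side camera before the slide.
- **Crank:** the handle was back at its start position, with no sign of slipping during the turns.
- **Surroundings:** the bystander areas I compared showed no change in the top view, and the wrist force was near zero.

**Checks that failed or disagreed:**
- **Lid push:** the first push left the lid standing at about 1.1 rad instead of falling shut. I swept it down with a second push.
- **Slide:** while still being pushed, the case measured about 5 mm short with its yaw 0.03 rad off. It dropped into place as the fingers backed away.
- **Centring:** the final position is about 2 mm off in both x and y from where the lid was measured before the slide. That is inside the 2.5 mm play and the 4.5 mm limit.
- **Black case yaw:** it read 0.054 rad at the start and 0.076 rad after the lid was shut. It may have turned slightly, or this may be measuring error.

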